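# Slip-angle check of two tube racks on a tilting plane

### The job

Two tube racks stand side by side on the slip-angle tester. Raise its hinged plane slowly by the ball handle until one rack lets go and slides down to the end stop, stop there while the other rack still holds, and leave the plane standing at that angle. Then note the angle: bring the cursor down the quadrant until its foot just touches the plane's index tab, gently enough not to force the plane down, without touching the racks or disturbing the other things on the bench.

Things in the scene. Friction and masses are not known exactly. Their poses are not given: they have to be found in the camera images.
- tester: slip-angle tester, fixed to the bench: grey base 310 x 200 mm on rubber feet, its hinge bearings at the far end, an upright aluminium quadrant with degree lines on its left (+y) side. Origin: on the bench under the base. Its x points from the ball handle to the hinge, y to the quadrant side, z up. In this frame the hinge axis is the line x = 150 mm, z = 55 mm, parallel to y; the quadrant is an arc of radius 145 to 175 mm about it, at y = 84 to 90 mm, from -3 to 55 degrees
- plane: the tilting aluminium plane, 265 x 110 x 10 mm, with a 24 mm high end stop across its low (hinge) end and low lane ribs. Origin on the hinge axis, mid-width; its x axis runs down the slope towards the hinge, z is the normal of the plane; its top face is 5 mm above the origin. Upper edge at x = -275 mm; uphill face of the end stop at x = -25 mm
- plane_angle (a joint): tilt of the plane in rad: 0 level (resting on the base), growing as the handle end is raised, up to 0.7. The hinge is a stiff friction hinge: the plane stays at any angle where it is left; raising it takes about 17 to 22 N upwards at the ball handle, so the ball needs a firm grip (or a push from below)
- plane_handle (a point): centre of the black ball handle, 30 mm in diameter, on a 12 mm stem at the raised end of the plane, 318 mm from the hinge axis and 55 mm above the bench when level; free space below and on both sides. The ball may turn in the grip as the plane tilts
- plane_tab (a point): index tab: dark steel tab 16 x 8 mm sticking 24 mm out of the plane's left (+y) edge, 160 mm from the hinge axis; this point is the middle of its top face, where the cursor's foot lands
- cursor: dark steel cursor that straddles the quadrant and turns about the same hinge axis. Origin on the hinge axis, axes like those of the plane: when the cursor's x axis is parallel to that of the plane its foot rests on the index tab
- cursor_angle (a joint): angle of the cursor in rad on the same scale as plane_angle: it starts well above the plane, and equals plane_angle when its foot touches the index tab. It stays where it is left; moving it takes about 2 N at the knob. Pressed on the tab with more than about 14 N it forces the plane down
- cursor_knob (a point): centre of the cursor's black round knob, 24 mm in diameter and 32 mm long, its axis parallel to the hinge axis, on the outer (+y) side of the quadrant: in the cursor's frame at x = -160, y = 150, z = 16 mm. It can be pinched from above, across its axis, or pushed
- rack_a: white five-place tube rack with black-capped tubes, 110 x 24 mm, 94 mm high, standing lengthwise on the upper part of the plane in one of its two lanes (28 mm either side of the middle); looks like rack_b. Origin: centre of its underside, x lengthwise along the slope. At the end stop its origin lies 80 mm from the hinge axis
- rack_b: the other white five-place tube rack, same make and size, in the other lane. One of the two racks has worn runners and slips earlier, by 2.5 to 5 degrees; they cannot be told apart by eye. Slip angles lie between about 10 and 27 degrees
- spare_rack: bystander: like rack with orange-capped tubes, standing on the bench. Origin: centre of its underside
- cup: bystander: specimen cup with a red lid, 68 mm in diameter, 69 mm high. Origin: centre of its underside
- carton: bystander: reagent carton 90 x 160 x 65 mm. Origin: centre of its underside

How it is judged:
By the outcome, as a careful person would: the job done as asked, in the order asked, and still so for the second after the job is handed in, with the robot touching nothing.
It also fails if it takes over 72 s, if anything falls off the work surface, if the arm or the gripper's body presses on something with over 40 N, if the wrist force passes 120 N, or if a joint passes its speed limit or range.

### The arm

A 7-joint arm with a two-finger parallel gripper is mounted at the origin on the work surface. World frame = base frame: x ahead of the robot, y to its left, z up, the work surface at z = 0. Lengths are in m, angles in rad, forces in N, time in s.
With the tool pointing down it reaches from about 0.4 to 0.925 m from the base axis. Payload 4.1 kg.
Tool frame: the origin (TCP) lies at the very end of the fingers, on their centre line; the grasp point (between the pads) lies 19 mm behind it (arm.grasp_offset is the distance from the TCP to the grasp point, in m); z points along the fingers, y is the line along which they close (so a half turn about z gives the same grasp; the last joint's range is limited). The gripper opens to 85 mm and grips with 20 to 120 N. Pads are 22 mm wide; open, the fingers measure 114 mm over their backs; the gripper's body (76 mm by 85 mm) begins 54 mm behind the grasp point. The pads swing forward as they close: fully open they stand 13 mm farther back than shut.
Start: joints at [-1.373, 0.398, 0.045, 1.537, -0.019, 1.207, -0.051], TCP at [0.19, 0.622, 0.231] pointing down, gripper open.
Joint ranges: [-2.82, 2.82], [-0.49, 2.23], [-1.37, 1.46], [0, 2.46], [-1.36, 4.5], [0.23, 2], [-2.94, 2.94]. Speed limits (rad/s): [2.57, 2.57, 3.14, 3.14, 3.14, 3.14, 3.14].

### API

Orientations are given as a rotation vector (axis times angle).
In Python, from workcell import arm gives the robot as it stands.
- The arm moves only by the tool arm_command, never from a script. Its argument "series" is a list of rows, each an object with "jaw": the closure, from 0 (fully open) to 1 (shut); "travel": the shift along the tool's x, y, z in cm, a list of three; "angular": the turn, a rotation vector about the tool's x, y, z in rad, a list of three. A call has 1 to 20 rows; each row shifts and turns the commanded pose from where the row before left it, along the tool's axes as they then stand; what a row does not reach is not made up. A row lasts 1/8 s, in which the tool goes at most 62.5 mm and 10.7 degrees, less where a joint would pass 70% of its speed; a pose out of reach is approached as far as the arm can. A call with a gripper value outside its range is refused whole. The fingers move at their own pace and stop on an object; the grip force is fixed at half the most. Time passes only in rows, so rows that do not move let the fingers close. It gives the time, the measured TCP pose, the force, the opening and the grip force at its end, in the units of the state.
- arm.get_state(): the state, without advancing time (a new reading comes with each control period).
- arm.camera(name): name is "side" or "top" or "wrist"; returns the picture (420x560x3 uint8, red, green, blue); there is no depth.
- arm.get_calibration(name): a dict with "fx", "fy", "cx", "cy" (pixels), "k1" (the pictures are not rectified: a ray, as slopes to the right and down, at radius r is drawn at 1 + k1 r^2 times it, then the intrinsics apply), "view" (4x4, takes a point from world to camera coordinates); the wrist camera has in their place "hand_eye" (4x4, takes a point from camera to tool coordinates, whose origin is the TCP and whose axes are the flange's). Camera axes: x right, y down, z forward; pixel columns grow to the right and rows downward; lengths in m; the calibration is good to about 2 mm. A picture is of the moment at which its call begins: read the wrist's pose just before it. get_calibration takes no time and is no camera call.
- arm.hand_in(): hands the job in; it is judged then, once.
The state is a dict: "t": time; "q": joint angles; "joint_velocities": joint speeds; "joint_efforts": joint torques, N m; "tcp_pos": TCP position; "tool_rot": TCP orientation; "ft_force": force on the tool from outside, world axes, zero at the start; "torque": the same for the moment, N m; "width": finger opening in m; "finger_force": force on a finger pad.
Only numpy, scipy, OpenCV 4.12 (cv2) and the standard library are available. Lean on these libraries where they do the work, as an engineer would, in place of code of your own. Each camera call takes 0.05 s, during which the arm holds its last target. There are 200 camera calls.

## Working session

There is one attempt and no reset: what is moved stays moved. The work goes in short steps, Python scripts to look and compute and a tool call to move; the robot and the scene stay as the last step left them, time stands still between calls to the robot, and variables do not carry over. Pictures are saved under pics/ and viewed, at most 12 in all, crops included, and the job is handed in when it is done.

Besides the shell and the picture viewer there is one more tool, called after "Call:" as a command line: name --argument value ..., lists and objects as JSON in quotes. arm_command: Moves the arm, as the interface text tells. Its arguments: {"type":"object","properties":{"series":{"type":"array","items":{"type":"object","properties":{"jaw":{"type":"number"},"travel":{"type":"array","items":{"type":"number"}},"angular":{"type":"array","items":{"type":"number"}}}}}},"required":["series"]}

```bash
mkdir -p pics; python3 - <<'E'
from workcell import arm
import cv2,numpy as np
np.set_printoptions(precision=4,suppress=True)
s=arm.get_state();print(s['t'],s['tcp_pos'],s['tool_rot'],s['width'])
for n in ['side','top']:
    cv2.imwrite(f'pics/{n}1.png',arm.camera(n)[:,:,::-1]);print(arm.get_calibration(n))
print(arm.get_calibration('wrist'))
E
```

```text
0.0 [0.1899 0.621  0.2303] [-0.4643 -3.1069  0.0031] 0.08516027011929661
{'fx': 380.62886859943586, 'fy': 380.62886859943586, 'cx': 277.6595718682233, 'cy': 202.47179160453345, 'k1': -0.05083344254048638, 'view': array([[ 0.8877, -0.4602,  0.0101, -0.5079],
       [-0.2924, -0.5808, -0.7597,  0.2289],
       [ 0.3555,  0.6715, -0.6502,  1.0012],
       [ 0.    ,  0.    ,  0.    ,  1.    ]])}
{'fx': 471.3957554476438, 'fy': 471.3957554476438, 'cx': 271.882896075142, 'cy': 211.6676044255673, 'k1': -0.06144574183180396, 'view': array([[ 0.0258, -0.9994,  0.0252, -0.0156],
       [-0.9933, -0.0285, -0.112 ,  0.6119],
       [ 0.1126, -0.0221, -0.9934,  1.3958],
       [ 0.    ,  0.    ,  0.    ,  1.    ]])}
{'fx': 346.25657086140905, 'fy': 346.25657086140905, 'cx': 283.8923574417377, 'cy': 208.96441677915055, 'k1': -0.008135395733385554, 'hand_eye': array([[-0.0004, -0.9491, -0.3151,  0.0808],
       [ 1.    , -0.0006,  0.0005, -0.0003],
       [-0.0006, -0.3151,  0.9491, -0.1427],
       [ 0.    ,  0.    ,  0.    ,  1.    ]])}
```

View pics/side1.png

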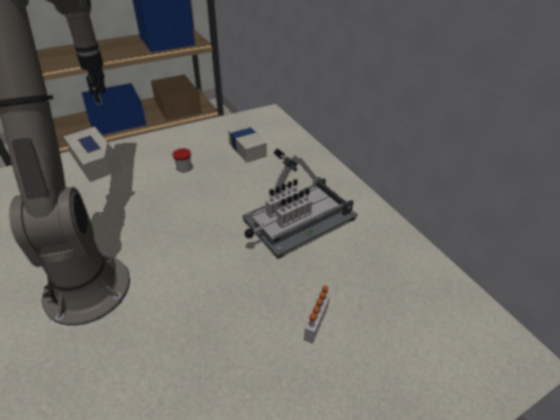

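View pics/top1.png

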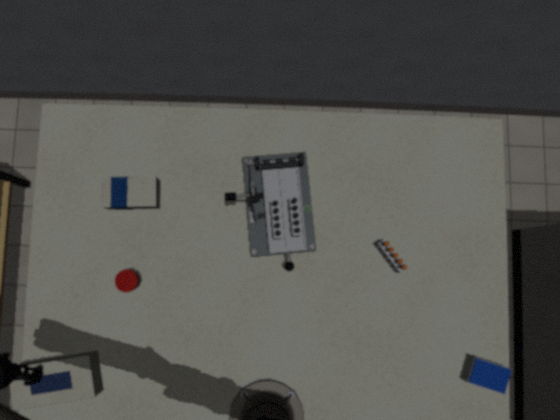

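The side and top views show the tester ahead of the robot, with the ball at (289,266) and the knob at (229,198) in the top view. The base corners are near (243,158), (305,152), (316,249) and (252,257). I'll enlarge the top view to read them more closely.

```bash
python3 - <<'E'
import cv2
im=cv2.imread('pics/top1.png')[145:280,215:335]
cv2.imwrite('pics/top1c.png',cv2.convertScaleAbs(cv2.resize(im,None,fx=4.4,fy=4.4,interpolation=cv2.INTER_CUBIC),alpha=1.6))
E
```

```text
(no output)
```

View pics/top1c.png

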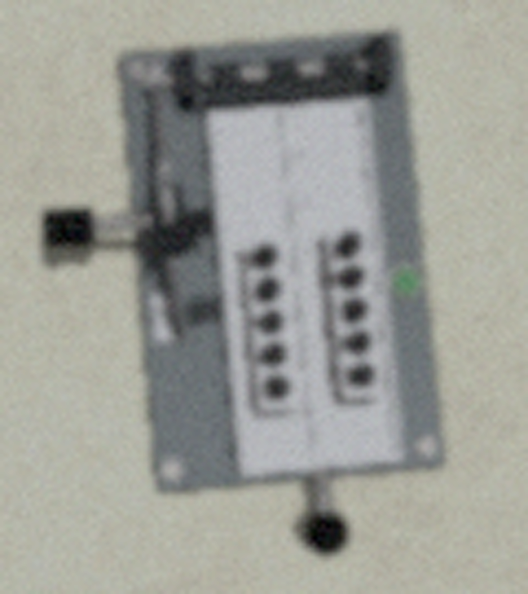

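The crop shows the base corners at crop pixels (120,55), (397,33), (441,464) and (158,491), the ball at (325,532), and the knob at (68,232). Both racks are on the upper part of the plane. Next I'll fit the tester pose.

```bash
cat > h.py <<'E'
from workcell import arm
import numpy as np, cv2
from scipy.spatial.transform import Rotation as R
from scipy.optimize import least_squares
np.set_printoptions(precision=4,suppress=True)
def proj(P,cal,view=None):
    V=cal['view'] if view is None else view
    p=np.atleast_2d(P)@V[:3,:3].T+V[:3,3]; s=p[:,:2]/p[:,2:]
    s=s*(1+cal['k1']*(s**2).sum(1,keepdims=True))
    return s*[cal['fx'],cal['fy']]+[cal['cx'],cal['cy']]
def wview(st):
    T=np.eye(4);T[:3,:3]=R.from_rotvec(st['tool_rot']).as_matrix();T[:3,3]=st['tcp_pos']
    return np.linalg.inv(T@arm.get_calibration('wrist')['hand_eye'])
def T2W(P,x,y,yaw): 
    return np.atleast_2d(P)@R.from_euler('z',yaw).as_matrix().T+[x,y,0]
def pl(p,a): # plane/cursor frame -> tester frame
    x,y,z=p; c,s=np.cos(a),np.sin(a)
    return np.array([.15+c*x+s*z,y,.055-s*x+c*z])
E
python3 - <<'E'
from h import *
cal=arm.get_calibration('top')
px=np.array([(120,55),(397,33),(441,464),(158,491),(325,532),(68,232)])/4.4+[214.6,144.6]
def pts(v):
    x,y,yaw,h,a=v
    return T2W([[.155,.1,h],[.155,-.1,h],[-.155,-.1,h],[-.155,.1,h],pl((-.318,0,0),0),pl((-.16,.15,.016),a)],x,y,yaw)
r=least_squares(lambda v:(proj(pts(v),cal)-px).ravel(),[.75,0,0,.03,.6])
print(r.x,r.fun.reshape(-1,2));print(pts(r.x)[4:])
# side check
print(proj(pts(r.x),arm.get_calibration('side')))
E
```

```text
[ 0.6354 -0.022   0.1244  0.0245  0.5115] [[ 0.4797  1.1833]
 [ 1.658   0.3527]
 [ 2.524   1.9438]
 [ 1.2248  2.3098]
 [-2.85   -6.0801]
 [-2.691   0.4204]]
[[ 0.4687 -0.0428  0.055 ]
 [ 0.635   0.1291  0.1473]]
[[317.0976 181.5666]
 [356.9365 213.5672]
 [276.055  255.0232]
 [240.0137 215.0564]
 [252.9754 228.3095]
 [276.9749 157.6053]]
```

```bash
python3 - <<'E'
from h import *
cal=arm.get_calibration('top');cs=arm.get_calibration('side')
px=np.array([(120,55),(397,33),(441,464),(158,491),(325,532),(68,232),(240,476),(403,460)])/4.4+[214.6,144.6]
def pts(v):
    x,y,yaw,h,a,b=v
    return T2W([[.155+b,.1,h],[.155+b,-.1,h],[-.155+b,-.1,h],[-.155+b,.1,h],pl((-.318,0,0),0),pl((-.16,.15,.016),a),pl((-.275,.055,.005),0),pl((-.275,-.055,.005),0)],x,y,yaw)
f=lambda v:np.r_[(proj(pts(v),cal)-px).ravel(),(proj(pts(v)[4:6],cs)-[[249,233],[279,154]]).ravel()]
r=least_squares(f,[.75,0,0,.03,.6,0],loss='soft_l1')
print(r.x,r.fun.reshape(-1,2));print(pts(r.x)[4:])
E
```

```text
[ 0.6179 -0.0293  0.1331 -0.0142  0.6769  0.0276] [[ 1.7877  1.2355]
 [ 1.2144  0.0273]
 [ 2.6377 -1.1643]
 [ 3.1754 -0.4288]
 [-0.0243 -0.1286]
 [-1.3848  0.1385]
 [-0.7073  0.0537]
 [-0.8195 -0.2863]
 [-0.2462 -0.8687]
 [-1.788  -0.8372]]
[[ 0.4514 -0.0516  0.055 ]
 [ 0.633   0.1241  0.1677]
 [ 0.4867  0.0086  0.06  ]
 [ 0.5013 -0.1004  0.06  ]]
```

```bash
cat >> h.py <<'E'
def plan(target,Rt,step=5.):
    """translation in tool axes now (cm), turn rotvec in tool axes; rotate-after-translate"""
    s=arm.get_state();Rn=R.from_rotvec(s['tool_rot'])
    d=Rn.inv().apply(np.array(target)-s['tcp_pos'])*100
    w=(Rn.inv()*Rt).as_rotvec()
    print('t',s['t'],'travel cm',d,'turn',w,'F',s['ft_force'],'w',s['width'])
def down(yaw,flip=0): # tool z down, tool x along world yaw
    return R.from_euler('z',yaw)*R.from_rotvec([np.pi,0,0])*R.from_euler('z',np.pi*flip)
E
python3 - <<'E'
from h import *
s=arm.get_state();print(R.from_rotvec(s['tool_rot']).as_matrix())
plan([.44,-.05,.20],down(.12)); plan([.44,-.05,.2],down(.12,1))
E
```

```text
[[-0.9563  0.2923 -0.0004]
 [ 0.2923  0.9563 -0.0017]
 [-0.0001 -0.0018 -1.    ]]
t 0.1 travel cm [-43.5338 -56.8557   3.1426] turn [-0.0003  0.0025  2.7249] F [-0.0765 -1.1587  0.0689] w 0.08517195429429149
t 0.1 travel cm [-43.5338 -56.8557   3.1426] turn [-0.0018 -0.0002 -0.4167] F [-0.0765 -1.1587  0.0689] w 0.08517195429429149
```

Call:
arm_command --series '[{"jaw":0,"travel":[-4.4,-2.8,0]},{"jaw":0,"travel":[-4.4,-2.8,0]},{"jaw":0,"travel":[-4.4,-2.8,0]},{"jaw":0,"travel":[-4.4,-2.8,0]},{"jaw":0,"travel":[-4.4,-2.8,0]},{"jaw":0,"travel":[-4.4,-2.8,0]},{"jaw":0,"travel":[-4.4,-2.8,0]},{"jaw":0,"travel":[-4.4,-2.8,0]},{"jaw":0,"travel":[-1,-4.9,0.4]},{"jaw":0,"travel":[-1,-4.9,0.4]},{"jaw":0,"travel":[-1,-4.9,0.4]},{"jaw":0,"travel":[-1,-4.9,0.4]},{"jaw":0,"travel":[-1,-4.9,0.4]},{"jaw":0,"travel":[-1,-4.9,0.4]},{"jaw":0,"travel":[-1,-4.9,0.4]},{"jaw":0,"angular":[0,0,-0.104]},{"jaw":0,"angular":[0,0,-0.104]},{"jaw":0,"angular":[0,0,-0.104]},{"jaw":0,"angular":[0,0,-0.104]}]'

```text
invalid input at $.series[0]: expected keys jaw, travel, angular
```

```bash
python3 - <<'E'
from h import *
s=arm.get_state();im=arm.camera('wrist')
print(s['t'],s['tcp_pos'],s['tool_rot'])
np.save('w2.npy',wview(s))
cv2.imwrite('pics/w2.png',cv2.resize(im[:,:,::-1],(800,600),interpolation=cv2.INTER_CUBIC))
E
```

```text
0.1 [0.1899 0.621  0.2304] [-0.4643 -3.107   0.0028]
```

View pics/w2.png

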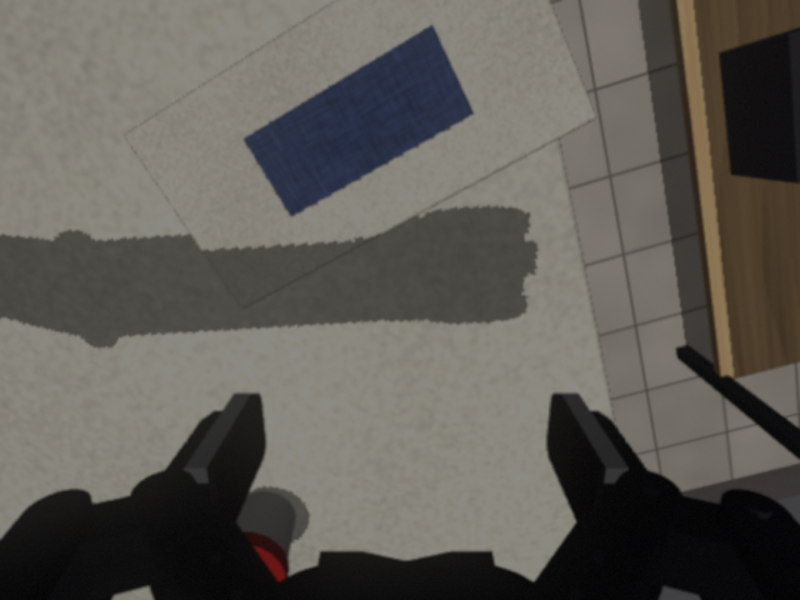

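Call:
arm_command --series '[{"jaw":0,"travel":[-4.4,-2.8,0],"angular":[0,0,0]},{"jaw":0,"travel":[-4.4,-2.8,0],"angular":[0,0,0]},{"jaw":0,"travel":[-4.4,-2.8,0],"angular":[0,0,0]},{"jaw":0,"travel":[-4.4,-2.8,0],"angular":[0,0,0]},{"jaw":0,"travel":[-4.4,-2.8,0],"angular":[0,0,0]},{"jaw":0,"travel":[-4.4,-2.8,0],"angular":[0,0,0]},{"jaw":0,"travel":[-4.4,-2.8,0],"angular":[0,0,0]},{"jaw":0,"travel":[-4.4,-2.8,0],"angular":[0,0,0]},{"jaw":0,"travel":[-1,-4.9,0.4],"angular":[0,0,0]},{"jaw":0,"travel":[-1,-4.9,0.4],"angular":[0,0,0]},{"jaw":0,"travel":[-1,-4.9,0.4],"angular":[0,0,0]},{"jaw":0,"travel":[-1,-4.9,0.4],"angular":[0,0,0]},{"jaw":0,"travel":[-1,-4.9,0.4],"angular":[0,0,0]},{"jaw":0,"travel":[-1,-4.9,0.4],"angular":[0,0,0]},{"jaw":0,"travel":[-1,-4.9,0.4],"angular":[0,0,0]},{"jaw":0,"travel":[0,0,0],"angular":[0,0,-0.104]},{"jaw":0,"travel":[0,0,0],"angular":[0,0,-0.104]},{"jaw":0,"travel":[0,0,0],"angular":[0,0,-0.104]},{"jaw":0,"travel":[0,0,0],"angular":[0,0,-0.104]}]'

```text
t: 2.52
tcp_pos: [0.4276, -0.044, 0.2031]
tool_rot: [0.192, -3.135, -0.0]
ft_force: [-0.4, 0.1, -0.1]
width: 0.0851
finger_force: 0.0
```

```bash
python3 - <<'E'
from h import *
s=arm.get_state();im=arm.camera('wrist')
print(s['t'],s['tcp_pos'],s['tool_rot'])
np.save('w2.npy',wview(s))
cv2.imwrite('pics/w3.png',cv2.resize(im[:,:,::-1],(800,600),interpolation=cv2.INTER_CUBIC))
E
```

```text
2.525 [ 0.4276 -0.044   0.2031] [ 0.1924 -3.1353 -0.0003]
```

View pics/w3.png

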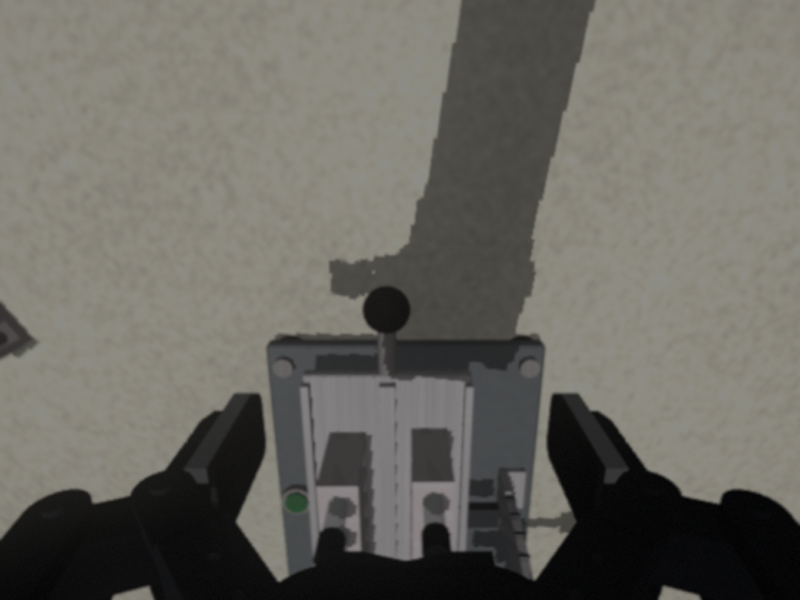

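Seen from the wrist, the ball is at (386,309) and the base's front edge is square to the image. I'll project the ball to world coordinates.

```bash
python3 - <<'E'
from h import *
c=arm.get_calibration('wrist');V=np.load('w2.npy')
bp=lambda u,v,z:least_squares(lambda p:(proj([p[0],p[1],z],c,V)[0]-np.array([u,v])*.7),[.45,-.05]).x
b=bp(386,309,.055);print(b)
for z in(.01,.025,.04): print(bp(268,342,z),bp(543,338,z))
e1,e2=bp(303,374,.06),bp(467,378,.06);print(e1,e2,np.arctan2(-(e2-e1)[0],(e2-e1)[1]))
plan([*b,.036],down(.122,1))
E
```

```text
[ 0.4514 -0.0536]
[ 0.5037 -0.137 ] [0.476  0.0636]
[ 0.4968 -0.1333] [0.4702 0.0584]
[ 0.4898 -0.1296] [0.4645 0.0531]
[ 0.5001 -0.1016] [0.4901 0.0033] 0.09466601642468286
t 2.575 travel cm [-2.2476 -1.2507 16.7126] turn [ 0.0002 -0.0003  0.0027] F [-0.5898 -0.8525 -0.0631] w 0.08548055420054645
```

Call:
arm_command --series '[{"jaw":0,"travel":[-2.2,-1.2,3],"angular":[0,0,0]},{"jaw":0,"travel":[0,0,4.5],"angular":[0,0,0]},{"jaw":0,"travel":[0,0,4.5],"angular":[0,0,0]},{"jaw":0,"travel":[0,0,3],"angular":[0,0,0]},{"jaw":0,"travel":[0,0,1.7],"angular":[0,0,0]},{"jaw":0.4,"travel":[0,0,0],"angular":[0,0,0]},{"jaw":1,"travel":[0,0,0],"angular":[0,0,0]},{"jaw":1,"travel":[0,0,0],"angular":[0,0,0]},{"jaw":1,"travel":[0,0,0],"angular":[0,0,0]},{"jaw":1,"travel":[0,0,0],"angular":[0,0,0]}]'

```text
t: 3.82
tcp_pos: [0.452, -0.0535, 0.0375]
tool_rot: [-0.187, 3.134, 0.0]
ft_force: [-1.6, -0.0, 5.3]
width: 0.0271
finger_force: 58.6
```

Call:
arm_command --series '[{"jaw":1,"travel":[0,0,-0.4],"angular":[0,0,0]},{"jaw":1,"travel":[0,0,-0.5],"angular":[0,0,0]},{"jaw":1,"travel":[0,0,-0.6],"angular":[0,0,0]},{"jaw":1,"travel":[-0.1,0,-0.6],"angular":[0,0,0]},{"jaw":1,"travel":[0,0,-0.6],"angular":[0,0,0]},{"jaw":1,"travel":[-0.1,0,-0.6],"angular":[0,0,0]},{"jaw":1,"travel":[-0.1,0,-0.6],"angular":[0,0,0]},{"jaw":1,"travel":[0,0,-0.4],"angular":[0,0,0]}]'

```text
t: 4.82
tcp_pos: [0.4544, -0.0532, 0.0783]
tool_rot: [-0.188, 3.134, -0.003]
ft_force: [7.7, -2.4, -19.8]
width: 0.0267
finger_force: 60.2
```

```bash
python3 - <<'E'
from h import *
s=arm.get_state();print(s['t'],s['tcp_pos'],s['ft_force'],s['width'])
a=arm.camera('side')[:,:,::-1];b=arm.camera('top')[:,:,::-1]
A=cv2.resize(a[130:260,225:370],(725,650)[:2],interpolation=cv2.INTER_CUBIC)[:600]
cv2.imwrite('pics/s4.png',cv2.convertScaleAbs(np.hstack([cv2.resize(a[140:260,235:365],(420,390)),cv2.resize(b[145:275,220:335],(345,390))]),alpha=1.5))
E
```

```text
4.825 [ 0.4544 -0.0532  0.0783] [  7.7083  -2.434  -19.7844] 0.02666170954145738
```

View pics/s4.png

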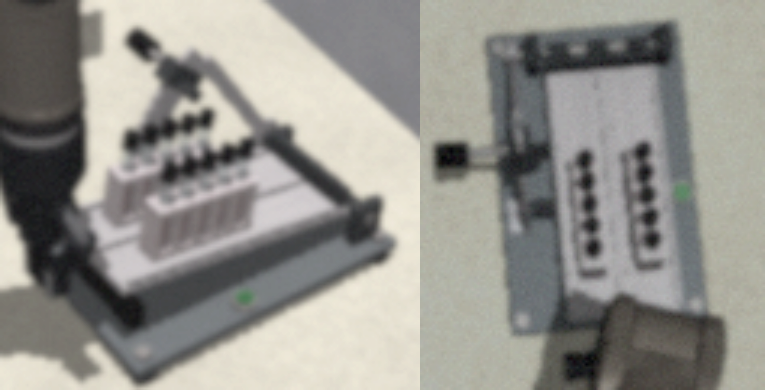

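The crop shows the plane at about 7° with both racks holding. In the top view, the caps are around column 275 (left) and column 295 (right), rows 195-227. From here I'll go in small steps and track the caps in the top view.

```bash
cat > chk.py <<'E'
from h import *
s=arm.get_state();g=cv2.cvtColor(arm.camera('top'),cv2.COLOR_RGB2GRAY)
z=s['tcp_pos'][2]-.0375
o=[]
for c0 in (267,288):
    m=g[172:240,c0:c0+16]<45
    r=np.nonzero(m.sum(1)>=2)[0]+172; o.append((r.min() if len(r) else 0,r.max() if len(r) else 0,round(float(np.nonzero(m)[0].mean()+172),1)))
print('t %.2f ang~%.2f'%(s['t'],np.degrees(np.arcsin(z/.318))),s['tcp_pos'],s['ft_force'],'L',o[0],'R',o[1])
E
python3 chk.py
```

```text
t 4.92 ang~7.44 [ 0.4544 -0.0532  0.0787] [  5.2507  -1.5386 -13.5737] L (np.int64(196), np.int64(229), 212.0) R (np.int64(194), np.int64(226), 209.4)
```

Call:
arm_command --series '[{"jaw":1,"travel":[0,0,-0.3],"angular":[0,0,0]},{"jaw":1,"travel":[-0.1,0,-0.3],"angular":[0,0,0]},{"jaw":1,"travel":[0,0,-0.3],"angular":[0,0,0]},{"jaw":1,"travel":[0,0,0],"angular":[0,0,0]}]'

```text
t: 5.48
tcp_pos: [0.4547, -0.0532, 0.0872]
tool_rot: [-0.186, 3.136, -0.002]
ft_force: [5.2, -1.8, -14.5]
width: 0.0268
finger_force: 60.4
```

```bash
python3 chk.py
```

```text
t 5.47 ang~9.00 [ 0.4547 -0.0532  0.0872] [  5.1836  -1.8199 -14.5464] L (np.int64(195), np.int64(228), 210.8) R (np.int64(193), np.int64(225), 208.1)
```

Call:
arm_command --series '[{"jaw":1,"travel":[0,0,-0.2],"angular":[0,0,0]},{"jaw":1,"travel":[-0.1,0,-0.2],"angular":[0,0,0]},{"jaw":1,"travel":[0,0,-0.2],"angular":[0,0,0]},{"jaw":1,"travel":[0,0,0],"angular":[0,0,0]}]'

```text
t: 6.02
tcp_pos: [0.4549, -0.0531, 0.0932]
tool_rot: [0.186, -3.134, 0.001]
ft_force: [3.6, -2.4, -18.9]
width: 0.027
finger_force: 60.1
```

```bash
python3 chk.py
```

```text
t 6.03 ang~10.09 [ 0.4549 -0.0531  0.0932] [  3.5722  -2.3628 -18.8715] L (np.int64(194), np.int64(227), 209.9) R (np.int64(192), np.int64(224), 208.2)
```

Call:
arm_command --series '[{"jaw":1,"travel":[0,0,-0.2],"angular":[0,0,0]},{"jaw":1,"travel":[-0.1,0,-0.2],"angular":[0,0,0]},{"jaw":1,"travel":[0,0,-0.2],"angular":[0,0,0]},{"jaw":1,"travel":[0,0,0],"angular":[0,0,0]}]'

```text
t: 6.58
tcp_pos: [0.4552, -0.0531, 0.0999]
tool_rot: [0.185, -3.133, -0.0]
ft_force: [-2.6, -3.7, -16.0]
width: 0.027
finger_force: 60.3
```

```bash
python3 chk.py
```

```text
t 6.58 ang~11.31 [ 0.4552 -0.0531  0.0999] [ -2.5747  -3.7497 -15.9579] L (np.int64(193), np.int64(226), 209.3) R (np.int64(191), np.int64(223), 207.2)
```

Call:
arm_command --series '[{"jaw":1,"travel":[-0.1,0,-0.2],"angular":[0,0,0]},{"jaw":1,"travel":[0,0,-0.2],"angular":[0,0,0]},{"jaw":1,"travel":[-0.1,0,-0.2],"angular":[0,0,0]},{"jaw":1,"travel":[0,0,0],"angular":[0,0,0]}]'

```text
t: 7.12
tcp_pos: [0.4561, -0.0529, 0.1056]
tool_rot: [0.186, -3.13, -0.001]
ft_force: [-3.8, -6.3, -15.0]
width: 0.0268
finger_force: 60.3
```

```bash
python3 chk.py
```

```text
t 7.12 ang~12.36 [ 0.4561 -0.0529  0.1056] [ -3.7908  -6.3405 -14.9931] L (np.int64(192), np.int64(225), 208.3) R (np.int64(190), np.int64(222), 206.1)
```

Call:
arm_command --series '[{"jaw":1,"travel":[-0.1,-0.05,-0.2],"angular":[0,0,0]},{"jaw":1,"travel":[0,0,-0.2],"angular":[0,0,0]},{"jaw":1,"travel":[-0.1,-0.05,-0.2],"angular":[0,0,0]},{"jaw":1,"travel":[0,0,0],"angular":[0,0,0]}]'

```text
t: 7.68
tcp_pos: [0.4578, -0.0527, 0.1114]
tool_rot: [0.182, -3.129, -0.004]
ft_force: [-5.0, -3.5, -15.1]
width: 0.0268
finger_force: 60.1
```

```bash
python3 chk.py
```

```text
t 7.67 ang~13.44 [ 0.4578 -0.0527  0.1114] [ -5.007   -3.4692 -15.0775] L (np.int64(182), np.int64(215), 198.5) R (np.int64(189), np.int64(222), 205.9)
```

The left rack has let go, so I'll hold here.

Call:
arm_command --series '[{"jaw":1,"travel":[0,0,0],"angular":[0,0,0]},{"jaw":1,"travel":[0,0,0],"angular":[0,0,0]},{"jaw":1,"travel":[0,0,0],"angular":[0,0,0]},{"jaw":1,"travel":[0,0,0],"angular":[0,0,0]}]'

```text
t: 8.22
tcp_pos: [0.4578, -0.0527, 0.1114]
tool_rot: [0.182, -3.13, -0.004]
ft_force: [-5.1, -3.3, -14.4]
width: 0.0266
finger_force: 60.2
```

```bash
python3 chk.py; sed -i 's/g\[172:240/g[155:240/; s/+172/+155/g' chk.py; python3 chk.py
```

```text
t 8.22 ang~13.44 [ 0.4578 -0.0527  0.1114] [ -5.116   -3.2708 -14.4376] L (np.int64(172), np.int64(190), 181.0) R (np.int64(189), np.int64(222), 205.6)
t 8.28 ang~13.44 [ 0.4578 -0.0527  0.1114] [ -5.088   -4.0063 -14.9924] L (np.int64(157), np.int64(190), 170.1) R (np.int64(155), np.int64(222), 181.7)
```

Call:
arm_command --series '[{"jaw":0.5,"travel":[0,0,0],"angular":[0,0,0]},{"jaw":0,"travel":[0,0,0],"angular":[0,0,0]},{"jaw":0,"travel":[0,0,0],"angular":[0,0,0]},{"jaw":0,"travel":[0,0,0],"angular":[0,0,0]},{"jaw":0,"travel":[0,0,-1],"angular":[0,0,0]},{"jaw":0,"travel":[0,0,-3],"angular":[0,0,0]},{"jaw":0,"travel":[0,0,-4],"angular":[0,0,0]},{"jaw":0,"travel":[0,0,-4],"angular":[0,0,0]},{"jaw":0,"travel":[0,0,-4],"angular":[0,0,0]},{"jaw":0.5,"travel":[-3,6,0],"angular":[0,0,0]},{"jaw":1,"travel":[-3,5,0],"angular":[0,0,0]},{"jaw":1,"travel":[-3,4,0],"angular":[0,0,0]},{"jaw":1,"travel":[0,0,0],"angular":[0,0,0]}]'

```text
t: 9.95
tcp_pos: [0.532, 0.1072, 0.2723]
tool_rot: [-0.199, 3.135, 0.001]
ft_force: [0.1, 0.6, 0.0]
width: 0.0122
finger_force: 0.0
```

```bash
python3 - <<'E'
from h import *
s=arm.get_state();print(s['t'],s['tcp_pos'],s['tool_rot'],s['ft_force'],s['width']);np.save('w5.npy',wview(s))
w=arm.camera('wrist')[:,:,::-1];a=arm.camera('side')[:,:,::-1]
W=cv2.resize(w,(520,390),interpolation=cv2.INTER_CUBIC);A=cv2.resize(a[140:260,245:331],(280,390),interpolation=cv2.INTER_CUBIC)
cv2.imwrite('pics/s5.png',cv2.convertScaleAbs(np.hstack([W,A]),alpha=1.4))
E
```

```text
9.95 [0.532  0.1072 0.2723] [-0.1986  3.1349  0.0011] [0.1162 0.5774 0.0402] 0.012167283857514677
```

View pics/s5.png

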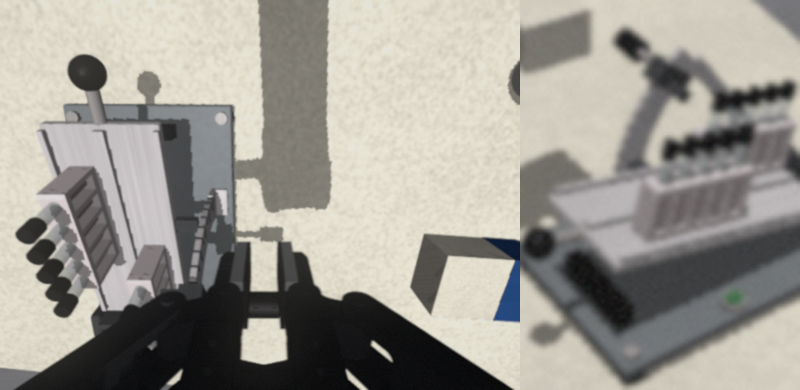

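The wrist half shows the ball at (88,72) on the raised plane, with the knob visible between the fingers at (264,303). The left rack is down at the stop and the right rack holds. I'll compute the knob position and the plane angle.

```bash
python3 - <<'E'
from h import *
c=arm.get_calibration('wrist');V=np.load('w5.npy');k=560/520
for yaw in(.12,.13,.137):
    o=np.array([.4514,-.0536])+.168*np.array([np.cos(yaw),np.sin(yaw)])
    b=lambda a:T2W(pl((-.318,0,0),a),*o,yaw); kn=lambda a:T2W(pl((-.16,.15,.016),a),*o,yaw)
    r=least_squares(lambda v:(proj(b(v[0]),c,V)[0]-np.array([88,72])*k),[.23]);q=least_squares(lambda v:(proj(kn(v[0]),c,V)[0]-np.array([264,303])*k),[.6])
    print(yaw,o,r.x,r.fun,q.x,q.fun,kn(q.x[0]),kn(r.x[0]))
# offset from tcp
print(arm.get_state()['t'])
E
```

```text
0.12 [ 0.6182 -0.0335] [0.2164] [0.403  0.9996] [0.6881] [-0.9027 -0.0034] [[0.6365 0.1198 0.169 ]] [[0.5974 0.1151 0.105 ]]
0.13 [ 0.618  -0.0318] [0.2168] [0.4187 1.0309] [0.6956] [ 1.5326 -0.0091] [[0.6356 0.1218 0.1698]] [[0.5957 0.1165 0.105 ]]
0.137 [ 0.6178 -0.0307] [0.2171] [0.4298 1.0525] [0.7007] [ 3.2485 -0.0414] [[0.635  0.1231 0.1704]] [[0.5946 0.1176 0.1051]]
10.05
```

Call:
arm_command --series '[{"jaw":1,"travel":[-3.5,0.1,0],"angular":[0,0,0]},{"jaw":1,"travel":[-3.5,0.1,0],"angular":[0,0,0]},{"jaw":1,"travel":[-3.5,0.1,2],"angular":[0,0,0]},{"jaw":1,"travel":[0,0,3],"angular":[0,0,0]},{"jaw":1,"travel":[0,0,2],"angular":[0,0,0]},{"jaw":1,"travel":[0,0,0],"angular":[0,0,0]}]'

```text
t: 10.8
tcp_pos: [0.6336, 0.1155, 0.2012]
tool_rot: [0.183, -3.133, 0.002]
ft_force: [-0.5, -0.2, -0.4]
width: -0.0
finger_force: 0.0
```

```bash
python3 - <<'E'
from h import *
plan([.636,.123,.18],down(.127,1));print(arm.get_state()['tcp_pos'])
a=arm.camera('side')[:,:,::-1];b=arm.camera('top')[:,:,::-1]
cv2.imwrite('pics/s6.png',cv2.convertScaleAbs(np.hstack([cv2.resize(a[120:220,240:340],(400,400),interpolation=cv2.INTER_CUBIC),cv2.resize(b[145:245,200:300],(400,400),interpolation=cv2.INTER_CUBIC)]),alpha=1.5))
E
```

```text
t 10.8 travel cm [-0.3349  0.7144  2.117 ] turn [-0.001  -0.0035 -0.0104] F [-0.5115 -0.1811 -0.3887] w -1.3921764700698911e-05
[0.6336 0.1155 0.2012]
```

View pics/s6.png

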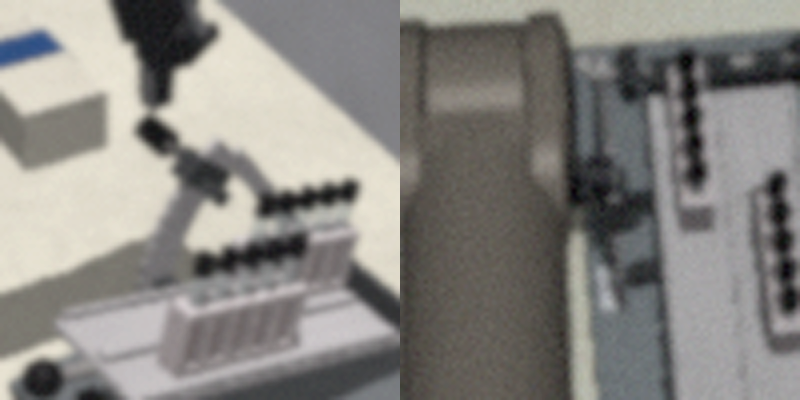

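The view shows the closed fingertips just above the knob, with the left rack at the end stop. I'll push the knob down along its arc, stopping well short of the tab.

Call:
arm_command --series '[{"jaw":1,"travel":[0,0.6,1],"angular":[0,0,0]},{"jaw":1,"travel":[0,0,0.8],"angular":[0,0,0]},{"jaw":1,"travel":[0.4,0,0.5],"angular":[0,0,0]},{"jaw":1,"travel":[0.4,0,0.5],"angular":[0,0,0]},{"jaw":1,"travel":[0.4,0,0.5],"angular":[0,0,0]},{"jaw":1,"travel":[0.4,0,0.5],"angular":[0,0,0]},{"jaw":1,"travel":[0.3,0,0.5],"angular":[0,0,0]},{"jaw":1,"travel":[0.3,0,0.5],"angular":[0,0,0]}]'

```text
t: 11.9
tcp_pos: [0.6122, 0.1206, 0.1539]
tool_rot: [0.187, -3.136, 0.001]
ft_force: [-1.6, -0.8, 3.2]
width: 0.0001
finger_force: 1.5
```

```bash
python3 - <<'E'
from h import *
s=arm.get_state();print(s['t'],s['tcp_pos'],s['ft_force'])
a=arm.camera('side')[:,:,::-1]
cv2.imwrite('pics/s7.png',cv2.convertScaleAbs(cv2.resize(a[130:230,240:340],(500,500),interpolation=cv2.INTER_CUBIC),alpha=1.5))
E
```

```text
11.9 [0.6122 0.1206 0.1539] [-1.5884 -0.7891  3.2118]
```

View pics/s7.png

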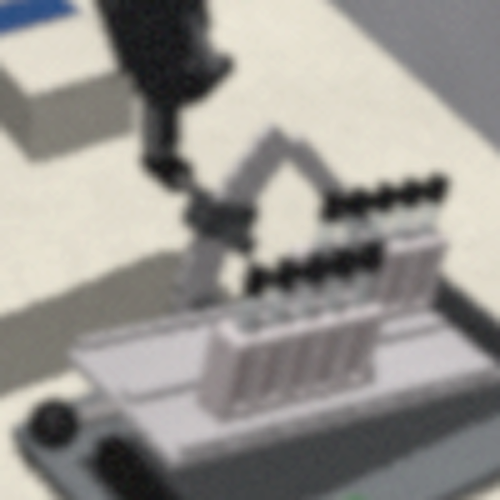

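The knob is following the push at about 3 N, and the cursor is partway down.

Call:
arm_command --series '[{"jaw":1,"travel":[0.2,0,0.4],"angular":[0,0,0]},{"jaw":1,"travel":[0.2,0,0.4],"angular":[0,0,0]},{"jaw":1,"travel":[0.2,0,0.4],"angular":[0,0,0]},{"jaw":1,"travel":[0.2,0,0.4],"angular":[0,0,0]},{"jaw":1,"travel":[0.1,0,0.3],"angular":[0,0,0]},{"jaw":1,"travel":[0,0,0],"angular":[0,0,0]}]'

```text
t: 12.7
tcp_pos: [0.6036, 0.1201, 0.1349]
tool_rot: [-0.187, 3.136, 0.0]
ft_force: [0.4, -0.4, 0.2]
width: -0.0
finger_force: 0.0
```

Call:
arm_command --series '[{"jaw":1,"travel":[0.1,0,0.2],"angular":[0,0,0]},{"jaw":1,"travel":[0.1,0,0.2],"angular":[0,0,0]},{"jaw":1,"travel":[0,0,0.2],"angular":[0,0,0]}]'

```text
t: 13.08
tcp_pos: [0.6012, 0.1199, 0.1292]
tool_rot: [0.187, -3.135, -0.001]
ft_force: [-0.5, 0.0, 1.3]
width: 0.0
finger_force: 0.9
```

Call:
arm_command --series '[{"jaw":1,"travel":[0.05,0,0.1],"angular":[0,0,0]},{"jaw":1,"travel":[0.05,0,0.1],"angular":[0,0,0]},{"jaw":1,"travel":[0.05,0,0.1],"angular":[0,0,0]},{"jaw":1,"travel":[0,0,0.1],"angular":[0,0,0]},{"jaw":1,"travel":[0.05,0,0.1],"angular":[0,0,0]}]'

```text
t: 13.7
tcp_pos: [0.5996, 0.1195, 0.1243]
tool_rot: [-0.187, 3.136, 0.0]
ft_force: [-0.8, -0.6, 1.3]
width: -0.0003
finger_force: 0.8
```

```bash
python3 - <<'E'
from h import *
s=arm.get_state();print(s['t'],s['tcp_pos'],s['ft_force'])
a=arm.camera('side')[:,:,::-1]
cv2.imwrite('pics/s8.png',cv2.convertScaleAbs(cv2.resize(a[150:220,245:325],(800,600),interpolation=cv2.INTER_CUBIC),alpha=1.6))
E
```

```text
13.7 [0.5996 0.1195 0.1243] [-0.8266 -0.6319  1.3326]
```

View pics/s8.png

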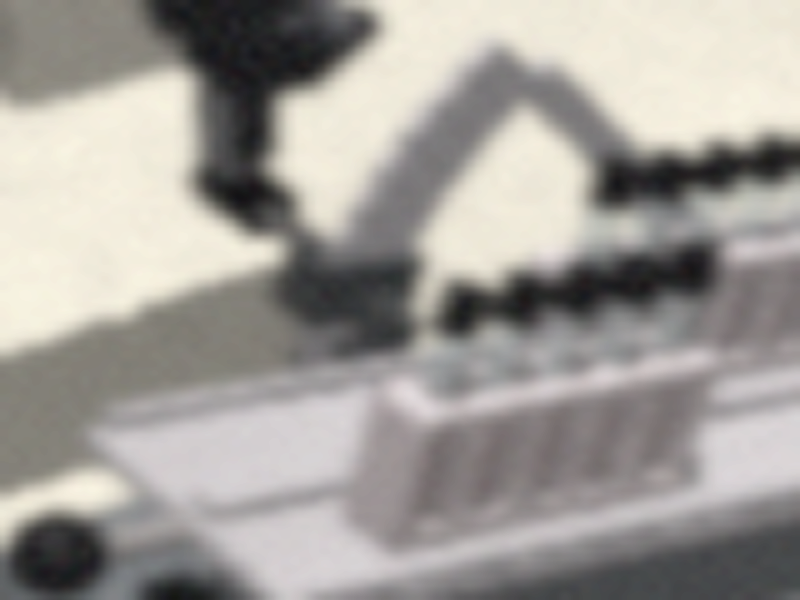

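The cursor foot at (355,330) is now close above the tab. I'll continue in 0.5 mm steps and watch the force.

Call:
arm_command --series '[{"jaw":1,"travel":[0.03,0,0.05],"angular":[0,0,0]},{"jaw":1,"travel":[0,0,0.05],"angular":[0,0,0]},{"jaw":1,"travel":[0.03,0,0.05],"angular":[0,0,0]}]'

```text
t: 14.12
tcp_pos: [0.599, 0.1194, 0.1228]
tool_rot: [-0.187, 3.136, 0.0]
ft_force: [-0.3, -0.8, 1.3]
width: -0.0001
finger_force: 0.7
```

Call:
arm_command --series '[{"jaw":1,"travel":[0,0,0.05],"angular":[0,0,0]},{"jaw":1,"travel":[0.03,0,0.05],"angular":[0,0,0]}]'

```text
t: 14.38
tcp_pos: [0.5987, 0.1194, 0.1218]
tool_rot: [-0.187, 3.136, 0.0]
ft_force: [-0.9, -1.1, 1.8]
width: 0.0002
finger_force: 0.7
```

Call:
arm_command --series '[{"jaw":1,"travel":[0,0,0.05],"angular":[0,0,0]},{"jaw":1,"travel":[0.03,0,0.05],"angular":[0,0,0]}]'

```text
t: 14.62
tcp_pos: [0.5984, 0.1193, 0.1208]
tool_rot: [-0.187, 3.136, 0.0]
ft_force: [-0.6, -0.5, 1.8]
width: -0.0001
finger_force: 0.7
```

Call:
arm_command --series '[{"jaw":1,"travel":[0,0,0.04],"angular":[0,0,0]}]'

```text
t: 14.75
tcp_pos: [0.5983, 0.1193, 0.1203]
tool_rot: [0.187, -3.136, -0.0]
ft_force: [0.1, -0.6, 1.7]
width: -0.0
finger_force: 0.8
```

Call:
arm_command --series '[{"jaw":1,"travel":[0,0,0.04],"angular":[0,0,0]}]'

```text
t: 14.88
tcp_pos: [0.5983, 0.1193, 0.12]
tool_rot: [0.187, -3.136, -0.0]
ft_force: [-0.4, -0.6, 1.2]
width: 0.0003
finger_force: 0.8
```

Call:
arm_command --series '[{"jaw":1,"travel":[0,0,0.04],"angular":[0,0,0]},{"jaw":1,"travel":[0,0,0.04],"angular":[0,0,0]}]'

```text
t: 15.12
tcp_pos: [0.5984, 0.1193, 0.1192]
tool_rot: [-0.187, 3.136, 0.0]
ft_force: [-0.8, -0.8, 2.2]
width: 0.0
finger_force: 0.7
```

Call:
arm_command --series '[{"jaw":1,"travel":[0,0,0.04],"angular":[0,0,0]}]'

```text
t: 15.25
tcp_pos: [0.5984, 0.1193, 0.1188]
tool_rot: [-0.187, 3.136, 0.0]
ft_force: [-1.6, 0.4, 0.4]
width: -0.0002
finger_force: 0.8
```

Call:
arm_command --series '[{"jaw":1,"travel":[0,0,0.04],"angular":[0,0,0]}]'

```text
t: 15.38
tcp_pos: [0.5984, 0.1193, 0.1184]
tool_rot: [-0.187, 3.136, 0.0]
ft_force: [-1.6, 0.7, 1.7]
width: 0.0002
finger_force: 0.7
```

Call:
arm_command --series '[{"jaw":1,"travel":[0.02,0,0.04],"angular":[0,0,0]}]'

```text
t: 15.5
tcp_pos: [0.5982, 0.1193, 0.118]
tool_rot: [-0.187, 3.136, 0.0]
ft_force: [-1.6, -0.3, 1.9]
width: -0.0
finger_force: 0.7
```

Call:
arm_command --series '[{"jaw":1,"travel":[0,0,0.04],"angular":[0,0,0]}]'

```text
t: 15.62
tcp_pos: [0.5982, 0.1193, 0.1176]
tool_rot: [0.187, -3.136, -0.0]
ft_force: [-0.9, -0.4, 0.9]
width: -0.0001
finger_force: 0.8
```

Call:
arm_command --series '[{"jaw":1,"travel":[0.02,0,0.04],"angular":[0,0,0]}]'

```text
t: 15.75
tcp_pos: [0.5981, 0.1193, 0.1173]
tool_rot: [-0.187, 3.136, 0.0]
ft_force: [-1.1, -0.6, 3.1]
width: -0.0002
finger_force: 1.6
```

Finger force has doubled, which may be contact.

Call:
arm_command --series '[{"jaw":1,"travel":[0,0,0.02],"angular":[0,0,0]}]'

```text
t: 15.88
tcp_pos: [0.5981, 0.1193, 0.1172]
tool_rot: [-0.187, 3.136, 0.0]
ft_force: [-1.5, -0.3, 3.9]
width: 0.0002
finger_force: 1.8
```

```bash
python3 - <<'E'
from h import *
for i in range(4):
    s=arm.get_state();print(s['t'],s['tcp_pos'],s['ft_force'],s['finger_force']);g=arm.camera('side')
E
```

```text
15.875 [0.5981 0.1193 0.1172] [-1.4652 -0.2615  3.8745] 1.8446072190999985
15.925 [0.5981 0.1193 0.1173] [-1.2546 -0.1769  3.1096] 1.6179250739514828
15.975 [0.5981 0.1194 0.1173] [-1.9837  0.2699  3.6925] 1.73014584928751
16.025 [0.5981 0.1194 0.1172] [-0.4645  0.7136  3.3498] 1.8284508772194386
```

Call:
arm_command --series '[{"jaw":1,"travel":[0,0,0.03],"angular":[0,0,0]},{"jaw":1,"travel":[0,0,0],"angular":[0,0,0]}]'

```text
t: 16.32
tcp_pos: [0.5981, 0.1193, 0.1172]
tool_rot: [-0.187, 3.136, 0.0]
ft_force: [-2.6, -0.5, 6.0]
width: -0.0
finger_force: 2.8
```

Contact is confirmed at 6 N with the tip no longer moving. I'll back straight off and take a last look.

Call:
arm_command --series '[{"jaw":1,"travel":[0,0,-0.1],"angular":[0,0,0]},{"jaw":1,"travel":[0,0,-1],"angular":[0,0,0]},{"jaw":1,"travel":[0,0,-4],"angular":[0,0,0]},{"jaw":1,"travel":[0,0,-5],"angular":[0,0,0]},{"jaw":1,"travel":[3,3,-3],"angular":[0,0,0]},{"jaw":1,"travel":[3,5,0],"angular":[0,0,0]},{"jaw":1,"travel":[0,5,0],"angular":[0,0,0]},{"jaw":1,"travel":[0,0,0],"angular":[0,0,0]}]'

```text
t: 17.32
tcp_pos: [0.5212, 0.2473, 0.248]
tool_rot: [-0.202, 3.135, 0.005]
ft_force: [0.8, -0.9, -0.3]
width: -0.0001
finger_force: 0.0
```

```bash
python3 - <<'E'
from h import *
s=arm.get_state();print(s['t'],s['tcp_pos'],s['ft_force'])
a=arm.camera('side')[:,:,::-1];b=arm.camera('top')[:,:,::-1]
cv2.imwrite('pics/s9.png',cv2.convertScaleAbs(np.hstack([cv2.resize(a[150:250,240:340],(400,400),interpolation=cv2.INTER_CUBIC),cv2.resize(b[145:265,210:330],(400,400),interpolation=cv2.INTER_CUBIC)]),alpha=1.5))
E
```

```text
17.325 [0.5212 0.2473 0.248 ] [ 0.7898 -0.9315 -0.2902]
```

View pics/s9.png

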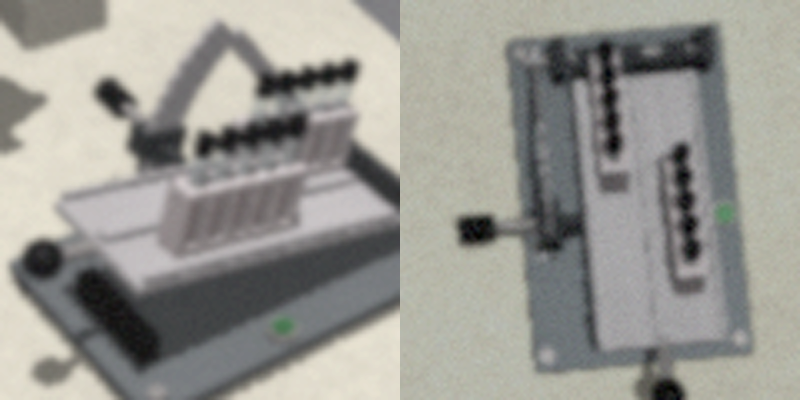

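The view shows the plane standing, the left rack at the stop, the right rack holding, and the cursor foot on the tab at (160,150) in the side half. The robot is clear of everything, so I'll hand in.

```bash
python3 -c "
from workcell import arm
print(arm.hand_in())"
```

```text
the job is handed in; nothing more can be done
None
```

Handed in at 17.3 s: the left rack slid to the end stop at about 13° while the right rack held, the plane was left standing there, and the cursor foot was brought onto the tab with about 6 N; the hand-in call returned no verdict.

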